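# Load the test card and hold the jig's enable lever

### The arm

A 6-joint arm with a two-finger parallel gripper is mounted at the origin on the work surface. World frame = base frame: x ahead of the robot, y to its left, z up, the work surface at z = 0. Lengths are in mm, angles in rad, forces in N, time in s.
With the tool pointing down it reaches from about 350 to 800 mm from the base axis. Payload 7.3 kg.
Tool frame: the origin (TCP) lies on the centre line of the jaws, within the pads' length; the fingertips stand 17 mm ahead of it and the grasp point (between the pads) lies 2 mm behind it; z points along the fingers, y is the line along which they close (so a half turn about z gives the same grasp; the last joint's range is limited). The gripper opens to 85 mm and grips with 20 to 120 N. Pads are 22 mm wide; open, the fingers measure 114 mm over their backs; the gripper's body (76 mm by 85 mm) begins 54 mm behind the grasp point. The pads swing forward as they close: fully open they stand 13 mm farther back than shut.
Start: joints at [1.09, 0.342, 1.524, -0, 1.275, -0.146], TCP at [172.49, 495.873, 248.322] pointing down, gripper open.
Joint ranges: [-2.53, 2.53], [-0.77, 2.02], [0.04, 2.7], [-1, 4.14], [0.28, 2.66], [-3.11, 3.11]. Speed limits (rad/s): [2.57, 2.57, 3.14, 3.14, 3.14, 3.14].

### API

Orientations are given as a unit quaternion [w, x, y, z].
In Python, from bench import robot gives the robot as it stands.
- The arm moves only by the shell command python3 -m inch 'ROWS' [FORCE]. ROWS is JSON, a list of rows, each an object of numbers: "claw": the opening, from 0 (shut) to 1 (fully open); "dx", "dy", "dz": the shift along the world's x, y, z in cm; "wx", "wy", "wz": the turn, a rotation vector about the world's x, y, z in rad. In form: [{"claw": .., "dx": .., "dy": .., "dz": .., "wx": .., "wy": .., "wz": ..}, ...]. A call has exactly 5 rows; each row shifts and turns the commanded pose from where the row before left it; what a row does not reach is not made up. A row lasts 1/8 s, in which the tool goes at most 62.5 mm and 10.7 degrees, less where a joint would pass 70% of its speed; a pose out of reach is approached as far as the arm can. A call with a gripper value outside its range is refused whole. The fingers move at their own pace and stop on an object; FORCE is the grip in N (left out, the last holds). Time passes only in rows, so rows that do not move let the fingers close, or fill a call up. It gives the time, the measured TCP pose, the force, the opening and the grip force at its end, in the units of the state.
- robot.observe(): the state, without advancing time (a new reading comes with each control period).
- robot.grab_frame(name): name is "scene" or "side" or "wrist"; returns the picture (480x640x3 uint8, red, green, blue); there is no depth.
- robot.get_calibration(name): a dict with "intrinsics" (3x3 intrinsics, pixels), "distortion" ([k1, k2, p1, p2, k3] as OpenCV has them; the pictures are not rectified), "extrinsics" (4x4, takes a point from camera to world coordinates); the wrist camera has in their place "mount" (4x4, takes a point from camera to tool coordinates, whose origin is the TCP and whose axes are the flange's). Camera axes: x right, y up, looking along -z (the intrinsics and any distortion apply to the point x, -y, -z); pixel columns grow to the right and rows downward; lengths in mm; the calibration is good to about 2 mm. A picture is of the moment at which its call begins: read the wrist's pose just before it. get_calibration takes no time and is no camera call.
- robot.sign_off(): hands the job in; it is judged then, once.
The state is a dict: "time": time; "joint_pos": joint angles; "qvel": joint speeds; "joint_efforts": joint torques, N m; "eef_pos": TCP position; "orientation": TCP orientation; "contact_force": force on the tool from outside, world axes, zero at the start; "moment": the same for the moment, N m; "gripper_width": opening from 0.0 (shut) to 1.0 (fully open); "grasp_force": force on a finger pad.
Only numpy, scipy, OpenCV 4.12 (cv2) and the standard library are available. Lean on these libraries where they do the work, as an engineer would, in place of code of your own. Each camera call takes 0.05 s, during which the arm holds its last target. There are 200 camera calls.

### The job

On the camera repair bench, take the card with the green grip out of the rack, slide it contact edge down fully home into the slot of the test jig and let go of it. Then, with the gripper's fingers, press the orange pad of the jig's spring-loaded enable lever half way down, so that its pointer stands in the green band, without ever pushing it through to the bottom, and finish while still holding it there. Leave the other cards and everything else on the bench where they are.

Things in the scene. Friction and masses are not known exactly. Their poses are not given: they have to be found in the camera images.
- green_card: The card to load: an upright circuit card, 100 wide (own x) x 8 thick (own y) x 90 tall (own z), about 90 g, with a solid green grip strip 8 thick along its top 26 mm and gold contacts along its lower edge. Either face may look either way. Origin: centre of its lower edge. It starts loose and upright in one of the rack's three slots (any of them), its top about 100 above the table.
- rack: Fixed black and grey card rack, 130 (x) x 165 (y) footprint, with three slots along its own x, 50 apart in y (at y = -50, 0, 50). Each slot is 11 wide; slot floor 10 and rack top 38 above the table: cards stand 28 mm deep and are drawn straight up. Origin: centre of its underside. Rack and jig may each be on either side of the bench and are turned a little.
- jig: Fixed test jig. Dark steel base plate 190 (x) x 250 (y), from y = -133 to 117, 12 thick; on its +y half an aluminium card slot, on its -y half the enable lever. Origin: centre of the jig, on the table; x and y lie along the base plate's sides.
- slot_floor (a point): Centre of the floor of the jig's card slot, 12 above the table (at x 0, y 55 in the jig's frame). The slot runs along this frame's x: 103 long, 10.5 wide, with parallel walls up to 33 above this point and white lead-in flares from there up to 43 above it, opening about 6 more on each side. A card fully home stands with its lower edge on this floor, its top 102 above the table.
- lever (a joint): Enable lever angle, rad: 0 up at rest, 0.24 bottom stop, 0.12 half way; green band 0.085 to 0.155. A black pointer on the pad's -y side points at a banded post (white above, green middle, red below), 58 from the pad's centre, 78 above the table. It springs back: the pad resists with about 4.5 N at first movement, 10.5 N half way, 16 N at the bottom.
- lever_pad (a point): Centre of the top face of the lever's orange pad, 46 x 46, level and 73 above the table at rest. The lever's axle lies 120 from it along -x of the jig and 68 above the table; the pad swings down 14 half way and 28 at the bottom stop. At rest it is at x 55, y -45 in the jig's frame, i.e. 100 mm in y from the slot's centre plane.
- blue_card: Bystander: like the green card but with a blue grip, in another rack slot.
- yellow_card: Bystander: like the green card but with a yellow grip, in another rack slot.
- camera: Bystander: black camera body with a short lens, about 90 x 135 x 105 high. Origin under its body.
- lens: Bystander: black lens standing upright, 76 across, 95 high. Origin under its centre.
- lens_ring: Bystander: flat black ring, 72 across, 12 high. Origin under its centre.
- parts_tray: Bystander: grey divided tray, 130 x 180 x 30. Origin under its centre.
- cleaner: Bystander: clear bottle with a blue cap, 56 across, 140 high. Origin under its centre.
- screwdriver: Bystander: orange-handled screwdriver, 150 long, lying on the table.
Mind the look-alikes: they are no part of the job. What is shaped like the green_card but red is not meant.

How it is judged (in metres and radians):
On the way:
1. the green card is fully home in the jig's slot and let go, the lever still up (x of green_card in the frame of slot_floor between -0.004 and 0.004 m and y of green_card in the frame of slot_floor between -0.0035 and 0.0035 m and z of green_card in the frame of slot_floor below 0.004 m and angle between the x axis of green_card and the x axis of slot_floor, either way round below 0.06 rad and angle between green_card's own z axis and vertical below 0.12 rad and contact force between the fingers and green_card below 0.3 N and value of joint lever below 0.04 rad), for 0.2 s.
At the end, for the whole second after the job is handed in: Green card in the jig slot: within 4 mm of the floor, 4 mm along, 3.5 mm across, 0.06 rad in heading, 0.12 rad of upright, at rest, untouched by the fingers. Fingers press the lever with over 2 N, held at 0.08 to 0.16 rad. Bystanders within 20 mm of their start (x of green_card in the frame of slot_floor between -0.004 and 0.004 m and y of green_card in the frame of slot_floor between -0.0035 and 0.0035 m and z of green_card in the frame of slot_floor below 0.004 m and angle between the x axis of green_card and the x axis of slot_floor, either way round below 0.06 rad and angle between green_card's own z axis and vertical below 0.12 rad and contact force between the fingers and green_card below 0.3 N and value of joint lever between 0.08 and 0.16 rad and contact force between the fingers and lever above 2 N and linear speed of green_card below 0.02 m/s and distance of each of blue_card, yellow_card, camera, lens, lens_ring, parts_tray, cleaner, screwdriver from where it was at the start of the episode below 0.02 m); the arm keeps its last pose, push and grip.
It fails at once if the lever is pushed through to the bottom (past 0.215 of 0.24 rad) (value of joint lever above 0.215 rad).
It fails at once if another card or anything else loose on the bench is moved more than 20 mm (distance of any of blue_card, yellow_card, camera, lens, lens_ring, parts_tray, cleaner, screwdriver from where it was at the start of the episode above 0.02 m).
It also fails if it takes over 58 s, if anything falls off the work surface, if the arm or the gripper's body presses on something with over 40 N, if the wrist force passes 120 N, or if a joint passes its speed limit or range.

## Working session

There is one attempt and no reset: what is moved stays moved. The work goes in short steps, Python scripts to look and compute and a shell command to move; the robot and the scene stay as the last step left them, time stands still between calls to the robot, and variables do not carry over. Pictures are saved under pics/ and viewed, at most 10 in all, crops included, and the job is handed in when it is done.

```bash
mkdir -p pics
cat > h.py <<'E'
import numpy as np, cv2
from bench import robot
from scipy.spatial.transform import Rotation as R
def cal(n):
    c=robot.get_calibration(n); K=np.array(c["intrinsics"],float); d=np.array(c["distortion"],float)
    if n=="wrist":
        s=robot.observe(); q=s["orientation"]; T=np.eye(4); T[:3,:3]=R.from_quat([q[1],q[2],q[3],q[0]]).as_matrix(); T[:3,3]=s["eef_pos"]
        E=T@np.array(c["mount"],float)
    else: E=np.array(c["extrinsics"],float)
    return K,d,E
def ray(c,px):
    K,d,E=c; u=cv2.undistortPoints(np.array(px,float).reshape(-1,1,2),K,d)[:,0]
    D=np.c_[u[:,0],-u[:,1],-np.ones(len(u))]@E[:3,:3].T
    return E[:3,3],D
def at_z(c,px,z):
    o,D=ray(c,px); z=np.broadcast_to(z,len(D)); return o+D*((z-o[2])/D[:,2])[:,None]
def proj(c,P):
    K,d,E=c; P=(np.atleast_2d(P)-E[:3,3])@E[:3,:3]; P=P*[1,-1,-1]
    return cv2.projectPoints(P,np.zeros(3),np.zeros(3),K,d)[0][:,0]
def snap(n,f):
    c=cal(n); im=np.asarray(robot.grab_frame(n)); cv2.imwrite(f"pics/{f}.png",im[:,:,::-1]); return c,im
E
python3 - <<'E'
from h import *
for n in ("scene","side","wrist"):
    c,im=snap(n,n+"0"); np.set_printoptions(precision=2,suppress=True); print(n,c[0][0,0],c[2])
s=robot.observe();print(s)
E
```

```text
scene 502.5941012640098 [[  -0.7    -0.51    0.5  1133.58]
 [   0.72   -0.51    0.48  543.95]
 [   0.01    0.7     0.72  922.74]
 [   0.      0.      0.      1.  ]]
side 437.92179627557016 [[   0.68    0.41   -0.6  -236.6 ]
 [  -0.73    0.38   -0.57 -749.41]
 [  -0.01    0.83    0.56  804.  ]
 [   0.      0.      0.      1.  ]]
wrist 418.1477386302859 [[  0.33  -0.91  -0.27 103.86]
 [  0.94   0.31   0.09 520.45]
 [  0.    -0.28   0.96 373.36]
 [  0.     0.     0.     1.  ]]
{'time': 0.15, 'joint_pos': array([ 1.09,  0.34,  1.52,  0.  ,  1.28, -0.15]), 'qvel': array([ 0., -0., -0., -0., -0.,  0.]), 'joint_efforts': array([  0.  , -43.39, -24.61,  -0.  ,   0.01,   0.  ]), 'eef_pos': array([172.35, 495.61, 247.78]), 'orientation': array([-0.  ,  0.17,  0.99, -0.  ]), 'contact_force': array([ 0.29, -0.12,  0.43]), 'moment': array([0.02, 0.01, 0.04]), 'grasp_force': 0.0, 'gripper_width': 0.9967160868773446}
```

View pics/scene0.png

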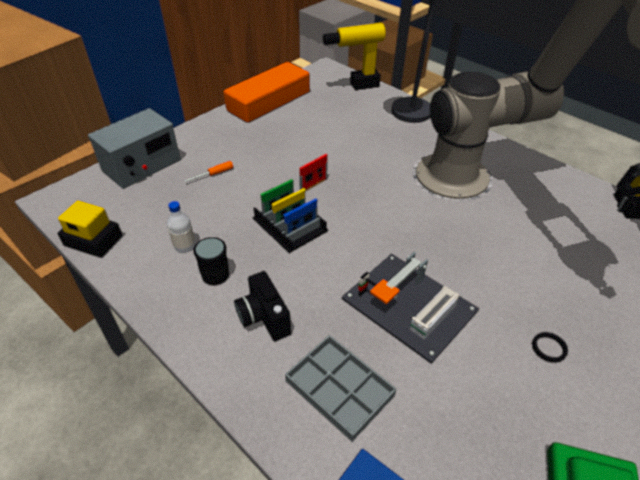

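View pics/side0.png

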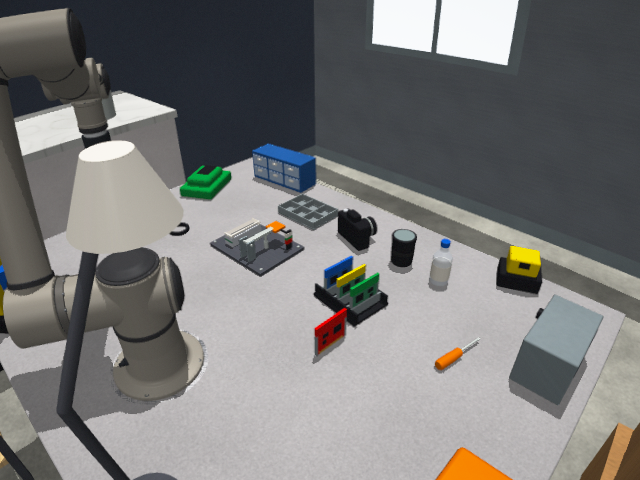

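Run:
```python
import cv2,numpy as np
s=cv2.imread("pics/scene0.png");d=cv2.imread("pics/side0.png")
def t(im,x,y,w,h): return cv2.resize(im[y:y+h,x:x+w],(400,300),interpolation=cv2.INTER_CUBIC)
cv2.imwrite("pics/c1.png",np.vstack([np.hstack([t(s,230,150,132,99),t(s,340,252,144,108)]),np.hstack([t(d,290,250,120,90),t(d,200,200,120,90)])]))
```

```text
(no output)
```

View pics/c1.png

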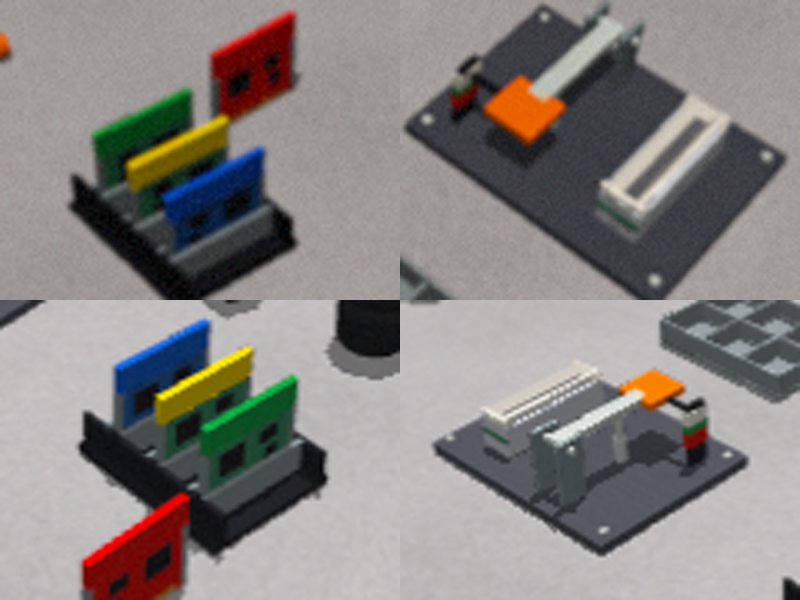

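Run:
```python
from h import *
np.set_printoptions(precision=1,suppress=True)
sc=cal("scene");sd=cal("side")
A=lambda p,o,k:np.array(o)+np.array(p,float)/k
print("green scene",at_z(sc,A([(93,132),(190,90)],(230,150),3.03),100))
print("green side",at_z(sd,A([(202,133),(297,78)],(290,250),3.333),100))
print("yellow scene",at_z(sc,A([(127,160),(227,118)],(230,150),3.03),100))
print("blue scene",at_z(sc,A([(163,192),(263,150)],(230,150),3.03),100))
print("jig scene L T R B",at_z(sc,A([(5,127),(143,5),(385,157),(260,298)],(340,252),2.778),12))
print("jig side L B R",at_z(sd,A([(33,147),(202,250),(348,160)],(200,200),3.333),12))
print("pad scene",at_z(sc,A([(128,107)],(340,252),2.778),73), "side",at_z(sd,A([(253,89)],(200,200),3.333),73))
```

```text
green scene [[ 530.7 -244.1  100. ]
 [ 435.  -227.1  100. ]]
green side [[ 425.7 -232.5  100. ]
 [ 527.5 -244.7  100. ]]
yellow scene [[ 534.6 -197.5  100. ]
 [ 439.  -177.6  100. ]]
blue scene [[ 540.4 -147.9  100. ]
 [ 447.1 -127.   100. ]]
jig scene L T R B [[579.4  83.7  12. ]
 [390.5  78.2  12. ]
 [385.6 324.   12. ]
 [565.  328.3  12. ]]
jig side L B R [[374.4 314.6  12. ]
 [381.3  68.7  12. ]
 [567.7  72.3  12. ]]
pad scene [[534.5 169.6  73. ]] side [[529.1 159.3  73. ]]
```

Candidates: the rack card with the green grip (scene 278,195; side 364,290), the red look-alike standing outside the rack (scene 314,172), and the green box at the bottom right. The rack card fits: green grip, standing in a slot, confirmed in the crop. The jig slot is at scene ~(437,311) and the orange pad at ~(385,291). I'll move over the jig for a wrist view.

```bash
python3 -m inch '[{"claw":1,"dx":3.2,"dy":-2.8,"dz":0.5,"wx":0,"wy":0,"wz":0.037},{"claw":1,"dx":3.2,"dy":-2.8,"dz":0.5,"wx":0,"wy":0,"wz":0.037},{"claw":1,"dx":3.2,"dy":-2.8,"dz":0.5,"wx":0,"wy":0,"wz":0.037},{"claw":1,"dx":3.2,"dy":-2.8,"dz":0.5,"wx":0,"wy":0,"wz":0.037},{"claw":1,"dx":3.2,"dy":-2.8,"dz":0.5,"wx":0,"wy":0,"wz":0.037}]'
python3 -m inch '[{"claw":0.35,"dx":3.2,"dy":-2.8,"dz":0.5,"wx":0,"wy":0,"wz":0.037},{"claw":0.35,"dx":3.2,"dy":-2.8,"dz":0.5,"wx":0,"wy":0,"wz":0.037},{"claw":0.35,"dx":3.2,"dy":-2.8,"dz":0.5,"wx":0,"wy":0,"wz":0.037},{"claw":0.35,"dx":3.2,"dy":-2.8,"dz":0.5,"wx":0,"wy":0,"wz":0.037},{"claw":0.35,"dx":0,"dy":0,"dz":0,"wx":0,"wy":0,"wz":0}]' 40
python3 - <<'E'
from h import *
c,im=snap("wrist","w1"); np.savez("w1.npz",K=c[0],d=c[1],E=c[2]); print(c[2].round(3)); s=robot.observe(); print(s["joint_pos"],s["eef_pos"],s["orientation"])
cv2.imwrite("pics/w1b.png",cv2.resize(im[:,:,::-1],(800,600),interpolation=cv2.INTER_CUBIC))
E
```

```text
time: 0.78
eef_pos: [333.3, 354.8, 273.3]
orientation: [-0.0, 0.074, 0.997, -0.0]
contact_force: [0.7, 1.0, -0.3]
gripper_width: 1.001
grasp_force: 0.0
time: 1.4
eef_pos: [462.2, 242.1, 293.1]
orientation: [0.0, 0.003, 1.0, -0.0]
contact_force: [0.3, -0.1, -0.2]
gripper_width: 0.348
grasp_force: 0.0
[[ 5.00000e-03 -9.59000e-01 -2.83000e-01  3.89686e+02]
 [ 1.00000e+00  5.00000e-03  0.00000e+00  2.43632e+02]
 [ 1.00000e-03 -2.83000e-01  9.59000e-01  4.18658e+02]
 [ 0.00000e+00  0.00000e+00  0.00000e+00  1.00000e+00]]
[ 3.37896368e-01  3.03983034e-01  1.45458549e+00  2.82359518e-04
  1.38387325e+00 -1.22843775e+00] [461.00869741 243.05166739 292.84893209] [-4.46510503e-04  2.25739693e-03  9.99997352e-01 -1.08726658e-05]
```

View pics/w1b.png

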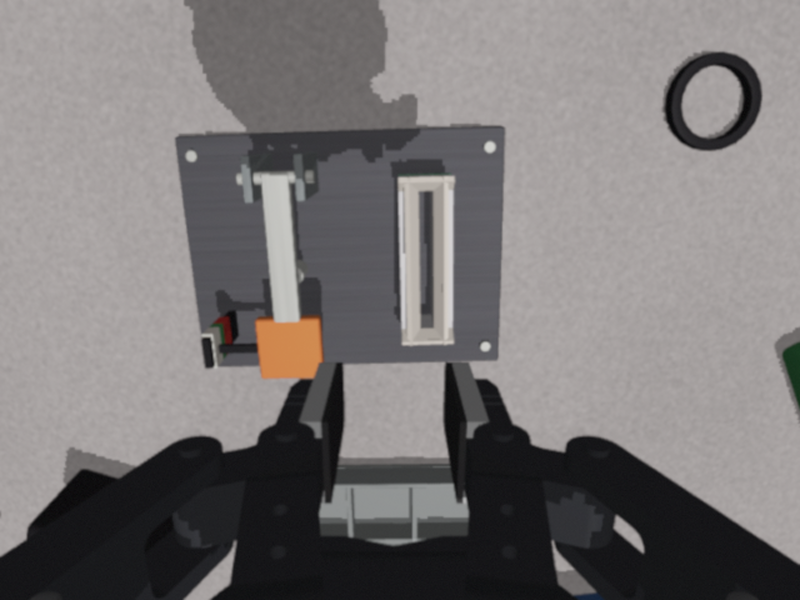

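```bash
cat > m1.py <<'E'
from h import *
np.set_printoptions(precision=2,suppress=True)
z=np.load("w1.npz"); c=(z["K"],z["d"],z["E"])
A=lambda p:(np.array(p,float)+.5)/1.25-.5
pl=at_z(c,A([(177,137),(504,126),(498,361),(203,367)]),12); print("plate",pl[:,:2],pl.mean(0))
fl=at_z(c,A([(397,177),(455,176),(454,343),(402,344)]),55); print("flare",fl[:,:2],fl.mean(0), np.arctan2(*(fl[3]-fl[0]+fl[2]-fl[1])[[1,0]]))
pd=at_z(c,A([(257,319),(321,317),(323,376),(261,379)]),73); print("pad",pd[:,:2],pd.mean(0))
print("yaw plate", np.arctan2(*(pl[2]-pl[1])[[1,0]]), np.arctan2(*(pl[1]-pl[0])[[1,0]])-np.pi/2, np.arctan2(*(pl[2]-pl[3])[[1,0]])-np.pi/2)
# rigid 2D fit
J=np.array([(-95,-133),(-95,117),(95,117),(95,-133),(0,55),(55,-45)],float)
W=np.vstack([pl[:,:2],fl.mean(0)[:2],pd.mean(0)[:2]])
a,b=J-J.mean(0),W-W.mean(0); th=np.arctan2((a[:,0]*b[:,1]-a[:,1]*b[:,0]).sum(),(a*b).sum()); r=np.array([[np.cos(th),-np.sin(th)],[np.sin(th),np.cos(th)]])
t=W.mean(0)-r@J.mean(0); print("fit",th,t,"res",W-(J@r.T+t)); print("slot",r@[0,55]+t,"pad",r@[55,-45]+t)
E
python3 m1.py
python3 -m inch '[{"claw":0.35,"dx":0.2,"dy":-5,"dz":-0.6,"wx":0,"wy":0,"wz":-0.015},{"claw":0.35,"dx":0.2,"dy":-5,"dz":-0.6,"wx":0,"wy":0,"wz":-0.015},{"claw":0.35,"dx":0.2,"dy":-5,"dz":-0.6,"wx":0,"wy":0,"wz":-0.015},{"claw":0.35,"dx":0.2,"dy":-5,"dz":-0.6,"wx":0,"wy":0,"wz":-0.015},{"claw":0.35,"dx":0.2,"dy":-5,"dz":-0.6,"wx":0,"wy":0,"wz":-0.015}]'
python3 -m inch '[{"claw":0.35,"dx":0.2,"dy":-5,"dz":-0.6,"wx":0,"wy":0,"wz":-0.015},{"claw":0.35,"dx":0.2,"dy":-5,"dz":-0.6,"wx":0,"wy":0,"wz":-0.015},{"claw":0.35,"dx":0.2,"dy":-5,"dz":-0.6,"wx":0,"wy":0,"wz":-0.015},{"claw":0.35,"dx":0.2,"dy":-5,"dz":-0.6,"wx":0,"wy":0,"wz":-0.015},{"claw":0.35,"dx":0,"dy":-2,"dz":0,"wx":0,"wy":0,"wz":-0.015}]'
python3 -m inch '[{"claw":0.35,"dx":0,"dy":-1.3,"dz":0,"wx":0,"wy":0,"wz":0},{"claw":0.35,"dx":0,"dy":0,"dz":0,"wx":0,"wy":0,"wz":0},{"claw":0.35,"dx":0,"dy":0,"dz":0,"wx":0,"wy":0,"wz":0},{"claw":0.35,"dx":0,"dy":0,"dz":0,"wx":0,"wy":0,"wz":0},{"claw":0.35,"dx":0,"dy":0,"dz":0,"wx":0,"wy":0,"wz":0}]'
python3 - <<'E'
from h import *
c,im=snap("wrist","w2"); np.savez("w2.npz",K=c[0],d=c[1],E=c[2]); s=robot.observe(); print(s["joint_pos"],s["eef_pos"],s["orientation"])
cv2.imwrite("pics/w2b.png",cv2.resize(im[:,:,::-1],(800,600),interpolation=cv2.INTER_CUBIC))
E
```

```text
plate [[384.96  80.67]
 [379.05 326.6 ]
 [568.88 331.55]
 [573.39  80.67]] [476.57 204.87  12.  ]
flare [[413.52 246.28]
 [412.99 285.86]
 [535.08 288.48]
 [535.64 249.63]] [474.31 267.56  55.  ] 0.02445706502608471
pad [[509.18 147.61]
 [507.89 192.72]
 [553.05 192.11]
 [555.36 146.76]] [531.37 169.8   73.  ]
yaw plate 0.026097182656990056 0.02403651191758871 0.01796718433342548
fit 0.01880891123621961 [476.09 212.97] res [[ 1.35  2.47]
 [ 0.14 -1.56]
 [ 0.   -0.18]
 [-0.19 -1.11]
 [-0.75 -0.4 ]
 [-0.56  0.79]]
slot [475.06 267.96] pad [531.93 169.01]
time: 2.08
eef_pos: [469.8, -6.4, 263.1]
orientation: [-0.0, 0.038, 0.999, 0.0]
contact_force: [1.2, 0.4, 1.3]
gripper_width: 0.35
grasp_force: 0.0
time: 2.7
eef_pos: [478.2, -227.0, 238.5]
orientation: [-0.001, 0.077, 0.997, 0.0]
contact_force: [-0.1, 0.7, -0.2]
gripper_width: 0.348
grasp_force: 0.0
time: 3.32
eef_pos: [478.6, -238.5, 239.5]
orientation: [0.0, 0.075, 0.997, 0.0]
contact_force: [-0.5, -0.5, -0.6]
gripper_width: 0.349
grasp_force: 0.0
[-6.06096321e-01  3.67042405e-01  1.51186925e+00  1.26676991e-04
  1.26253534e+00 -2.02575585e+00] [ 478.5775145  -238.71221779  239.45452849] [9.33563839e-05 7.55156557e-02 9.97144612e-01 1.52074133e-05]
```

View pics/w2b.png

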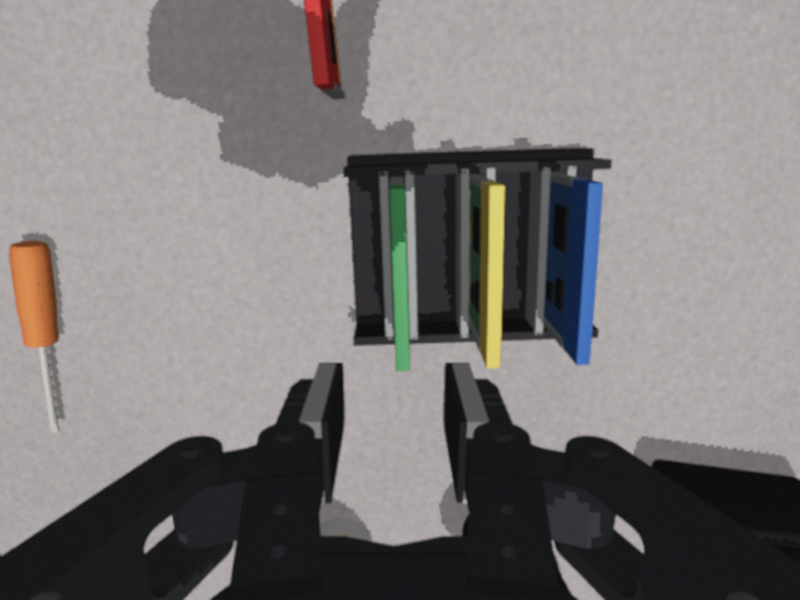

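Run:
```python
from h import *
np.set_printoptions(precision=2,suppress=True)
z=np.load("w2.npz"); c=(z["K"],z["d"],z["E"])
A=lambda p:(np.array(p,float)+.5)/1.25-.5
for n,p in dict(g=[(390,187),(405,187),(396,370),(410,370)],y=[(485,184),(503,184),(487,366),(501,366)],b=[(587,182),(602,182),(576,362),(591,362)]).items():
    w=at_z(c,A(p),100); d=w[2]+w[3]-w[0]-w[1]; print(n,w[:,:2].tolist(),w.mean(0),"yaw",np.arctan2(d[1],d[0]),"len",np.hypot(*d[:2])/2)
s=robot.observe();q=s["orientation"];y=R.from_quat([q[1],q[2],q[3],q[0]]).apply([0,1,0]);print("tool y yaw-90",np.arctan2(y[1],y[0])-np.pi/2,s["eef_pos"])
```

```text
g [[428.6198874215802, -231.23897029328353], [429.74331071607816, -223.82848517007062], [527.4969274662307, -243.0686695889251], [528.6658823297976, -235.41456232092057]] [ 478.63 -233.39  100.  ] yaw -0.11783290652304539 len 99.59039230617837
y [[434.19357080362494, -184.05614297403415], [435.5104870201518, -175.11443476123307], [532.7682795468588, -192.9885498838776], [533.9639329234217, -185.30388543503875]] [ 484.11 -184.37  100.  ] yaw -0.09674839897007356 len 98.97694069940734
b [[440.61623101939574, -132.97799941673833], [441.6971700447011, -125.39044078044822], [538.0508074749137, -143.71942959130143], [539.3719319044958, -135.36641054312042]] [ 489.93 -134.36  100.  ] yaw -0.1057871455075388 len 98.10308934737792
tool y yaw-90 -0.15117522306809983 [ 478.58 -238.71  239.45]
```

The pictures show the green card's top strip at px (390–410, 187–370), centred between the fingers once shifted by about 5 mm. I'll descend and grip.

```bash
python3 -m inch '[{"claw":0.35,"dx":0,"dy":0.53,"dz":-2,"wx":0,"wy":0,"wz":0.037},{"claw":0.35,"dx":0,"dy":0,"dz":-3.4,"wx":0,"wy":0,"wz":0},{"claw":0.35,"dx":0,"dy":0,"dz":-4,"wx":0,"wy":0,"wz":0},{"claw":0.35,"dx":0,"dy":0,"dz":-4,"wx":0,"wy":0,"wz":0},{"claw":0.35,"dx":0,"dy":0,"dz":-2,"wx":0,"wy":0,"wz":0}]'
python3 -m inch '[{"claw":0.35,"dx":0,"dy":0,"dz":0,"wx":0,"wy":0,"wz":0},{"claw":0,"dx":0,"dy":0,"dz":0,"wx":0,"wy":0,"wz":0},{"claw":0,"dx":0,"dy":0,"dz":0,"wx":0,"wy":0,"wz":0},{"claw":0,"dx":0,"dy":0,"dz":0,"wx":0,"wy":0,"wz":0},{"claw":0,"dx":0,"dy":0,"dz":0,"wx":0,"wy":0,"wz":0}]' 50
```

```text
time: 4.0
eef_pos: [477.6, -233.1, 83.2]
orientation: [-0.001, 0.057, 0.998, 0.001]
contact_force: [0.1, 0.5, 0.7]
gripper_width: 0.349
grasp_force: 0.0
time: 4.62
eef_pos: [479.2, -234.2, 86.5]
orientation: [0.001, 0.057, 0.998, -0.001]
contact_force: [-0.3, 1.1, 5.5]
gripper_width: 0.087
grasp_force: 50.8
```

```bash
python3 -m inch '[{"claw":0,"dx":0,"dy":0,"dz":1,"wx":0,"wy":0,"wz":0},{"claw":0,"dx":0,"dy":0,"dz":1.5,"wx":0,"wy":0,"wz":0},{"claw":0,"dx":0,"dy":0,"dz":2.5,"wx":0,"wy":0,"wz":0},{"claw":0,"dx":0,"dy":0,"dz":3.5,"wx":0,"wy":0,"wz":0},{"claw":0,"dx":0,"dy":0,"dz":3.5,"wx":0,"wy":0,"wz":0}]'
python3 -m inch '[{"claw":0,"dx":0,"dy":3,"dz":0,"wx":0,"wy":0,"wz":0.013},{"claw":0,"dx":0,"dy":5,"dz":0,"wx":0,"wy":0,"wz":0.013},{"claw":0,"dx":0,"dy":5,"dz":0,"wx":0,"wy":0,"wz":0.013},{"claw":0,"dx":0,"dy":5,"dz":0,"wx":0,"wy":0,"wz":0.013},{"claw":0,"dx":0,"dy":5,"dz":0,"wx":0,"wy":0,"wz":0.013}]'
python3 -m inch '[{"claw":0,"dx":0,"dy":5,"dz":0,"wx":0,"wy":0,"wz":0.013},{"claw":0,"dx":0,"dy":5,"dz":0,"wx":0,"wy":0,"wz":0.013},{"claw":0,"dx":0,"dy":5,"dz":0,"wx":0,"wy":0,"wz":0.013},{"claw":0,"dx":0,"dy":5,"dz":0,"wx":0,"wy":0,"wz":0.013},{"claw":0,"dx":0,"dy":3,"dz":0,"wx":0,"wy":0,"wz":0.013}]'
python3 -m inch '[{"claw":0,"dx":-0.39,"dy":2.1,"dz":0,"wx":0,"wy":0,"wz":0.006},{"claw":0,"dx":0,"dy":2,"dz":-2,"wx":0,"wy":0,"wz":0},{"claw":0,"dx":0,"dy":0,"dz":-2,"wx":0,"wy":0,"wz":0},{"claw":0,"dx":0,"dy":0,"dz":-1.5,"wx":0,"wy":0,"wz":0},{"claw":0,"dx":0,"dy":0,"dz":0,"wx":0,"wy":0,"wz":0}]'
python3 - <<'E'
from h import *
im=[]
for n in("wrist","side","scene"):
    c,i=snap(n,n+"3"); im.append(i)
    if n=="wrist": np.savez("w3.npz",K=c[0],d=c[1],E=c[2])
s=robot.observe();q=s["orientation"];y=R.from_quat([q[1],q[2],q[3],q[0]]).apply([0,1,0]);print(np.arctan2(y[1],y[0])-np.pi/2,s["eef_pos"])
t=lambda im,x,y,w,h:cv2.resize(im[y:y+h,x:x+w],(400,300),interpolation=cv2.INTER_CUBIC)
o=np.vstack([np.hstack([t(im[0],180,90,300,225),t(im[0],240,200,120,90)]),np.hstack([t(im[1],200,190,100,75),t(im[2],390,240,120,90)])])
cv2.imwrite("pics/c3.png",o[:,:,::-1])
E
```

```text
time: 5.25
eef_pos: [478.3, -233.7, 207.2]
orientation: [0.0, 0.057, 0.998, -0.0]
contact_force: [0.4, -0.2, -0.9]
gripper_width: 0.086
grasp_force: 49.6
time: 5.88
eef_pos: [478.3, -2.3, 206.4]
orientation: [0.001, 0.025, 1.0, -0.0]
contact_force: [-0.1, 0.5, -1.1]
gripper_width: 0.081
grasp_force: 49.6
time: 6.5
eef_pos: [478.0, 228.4, 206.3]
orientation: [0.0, -0.009, 1.0, 0.0]
contact_force: [-0.2, -0.3, -1.3]
gripper_width: 0.082
grasp_force: 49.6
time: 7.12
eef_pos: [474.1, 266.8, 149.8]
orientation: [-0.001, -0.01, 1.0, -0.0]
contact_force: [0.4, -0.3, -0.2]
gripper_width: 0.087
grasp_force: 49.6
0.020734461288483663 [475.12911231 267.11369248 151.24836613]
```

View pics/c3.png

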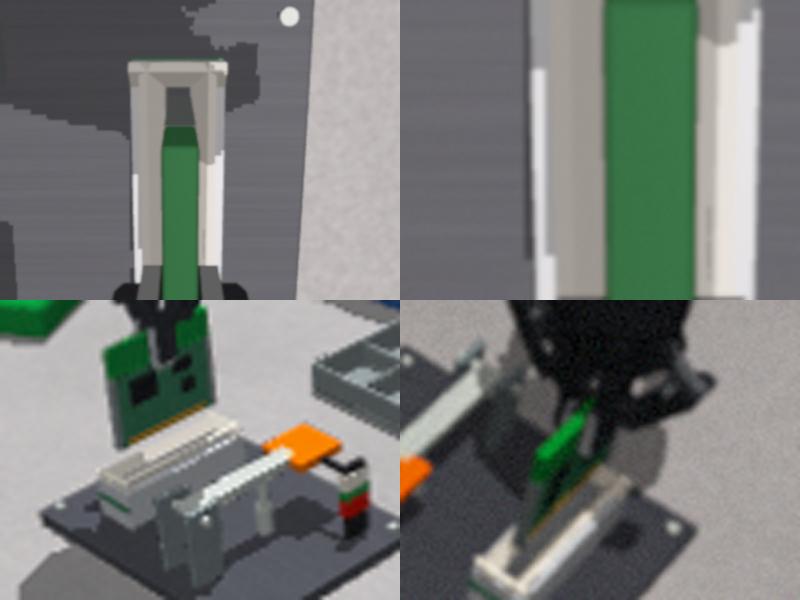

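Run:
```python
from h import *
np.set_printoptions(precision=2,suppress=True)
z=np.load("w3.npz"); c=(z["K"],z["d"],z["E"])
A=lambda p:np.array((180,90))+(np.array(p,float)+.5)/1.3333-.5
B=lambda p:np.array((240,200))+(np.array(p,float)+.5)/3.3333-.5
zt=151-85.5+100
print("flare far",at_z(c,A([(129,62),(227,62)]),55)[:,:2])
print("card top far",at_z(c,A([(162,146),(200,146)]),zt)[:,:2])
print("card bot far",at_z(c,A([(165,127),(197,127)]),zt-90)[:,:2])
print("card top near",at_z(c,B([(204,300),(296,300)]),zt)[:,:2], "at v=0",at_z(c,B([(207,0),(294,0)]),zt)[:,:2])
sd=cal("side");S=lambda p:np.array((200,190))+(np.array(p,float)+.5)/4-.5
print("side card bottom L R",at_z(sd,S([(117,147),(214,104)]),zt-90)[:,:2], "flare corners",at_z(sd,S([(97,180),(205,110),(243,133)]),55)[:,:2])
# predicted
J=lambda p,th=.022,o=(474.7,267.7):[o[0]+p[0]*np.cos(th)-p[1]*np.sin(th),o[1]+p[0]*np.sin(th)+p[1]*np.cos(th)]
for s,k in((-1,'L'),(1,'R')): print("pred card end",J((50*s,0)))
```

```text
flare far [[413.56 247.28]
 [412.75 285.16]]
card top far [[424.02 263.49]
 [423.86 271.11]]
card bot far [[435.2  262.02]
 [434.96 273.58]]
card top near [[450.19 263.66]
 [450.02 271.53]] at v=0 [[424.09 263.59]
 [423.94 270.57]]
side card bottom L R [[426.23 268.49]
 [522.2  263.44]] flare corners [[403.49 268.65]
 [531.95 289.83]
 [529.3  237.42]]
pred card end [np.float64(424.71209951197454), np.float64(266.600088731186)]
pred card end [np.float64(524.6879004880254), np.float64(268.79991126881396)]
```

```bash
python3 -m inch '[{"claw":0,"dx":0.03,"dy":-0.05,"dz":-1.5,"wx":0,"wy":0,"wz":0},{"claw":0,"dx":0,"dy":0,"dz":-0.8,"wx":0,"wy":0,"wz":0},{"claw":0,"dx":0,"dy":0,"dz":-0.6,"wx":0,"wy":0,"wz":0},{"claw":0,"dx":0,"dy":0,"dz":-0.3,"wx":0,"wy":0,"wz":0},{"claw":0,"dx":0,"dy":0,"dz":0,"wx":0,"wy":0,"wz":0}]'
python3 -m inch '[{"claw":0,"dx":0,"dy":0,"dz":-0.2,"wx":0,"wy":0,"wz":0},{"claw":0,"dx":0,"dy":0,"dz":-0.2,"wx":0,"wy":0,"wz":0},{"claw":0,"dx":0,"dy":0,"dz":-0.2,"wx":0,"wy":0,"wz":0},{"claw":0,"dx":0,"dy":0,"dz":-0.2,"wx":0,"wy":0,"wz":0},{"claw":0,"dx":0,"dy":0,"dz":0,"wx":0,"wy":0,"wz":0}]'
```

```text
time: 7.9
eef_pos: [474.9, 266.7, 118.1]
orientation: [-0.0, -0.011, 1.0, 0.0]
contact_force: [-0.1, 0.7, -0.9]
gripper_width: 0.088
grasp_force: 49.6
time: 8.52
eef_pos: [474.8, 266.6, 110.1]
orientation: [-0.0, -0.011, 1.0, -0.0]
contact_force: [-0.1, -0.0, -0.0]
gripper_width: 0.088
grasp_force: 49.6
```

```bash
python3 -m inch '[{"claw":0,"dx":0,"dy":0,"dz":-0.5,"wx":0,"wy":0,"wz":0},{"claw":0,"dx":0,"dy":0,"dz":-0.5,"wx":0,"wy":0,"wz":0},{"claw":0,"dx":0,"dy":0,"dz":-0.5,"wx":0,"wy":0,"wz":0},{"claw":0,"dx":0,"dy":0,"dz":-0.4,"wx":0,"wy":0,"wz":0},{"claw":0,"dx":0,"dy":0,"dz":0,"wx":0,"wy":0,"wz":0}]'
python3 -m inch '[{"claw":0,"dx":0,"dy":0,"dz":-0.1,"wx":0,"wy":0,"wz":0},{"claw":0,"dx":0,"dy":0,"dz":-0.1,"wx":0,"wy":0,"wz":0},{"claw":0,"dx":0,"dy":0,"dz":-0.1,"wx":0,"wy":0,"wz":0},{"claw":0,"dx":0,"dy":0,"dz":-0.05,"wx":0,"wy":0,"wz":0},{"claw":0,"dx":0,"dy":0,"dz":0,"wx":0,"wy":0,"wz":0}]'
```

```text
time: 9.15
eef_pos: [474.7, 266.6, 90.9]
orientation: [-0.0, -0.011, 1.0, -0.0]
contact_force: [-0.8, 0.0, -0.5]
gripper_width: 0.08
grasp_force: 49.6
time: 9.78
eef_pos: [474.9, 266.7, 88.5]
orientation: [0.0, -0.011, 1.0, 0.0]
contact_force: [-2.6, -0.7, 5.6]
gripper_width: 0.081
grasp_force: 50.6
```

```bash
python3 -m inch '[{"claw":0,"dx":0,"dy":0,"dz":-0.05,"wx":0,"wy":0,"wz":0},{"claw":0.35,"dx":0,"dy":0,"dz":0,"wx":0,"wy":0,"wz":0},{"claw":0.35,"dx":0,"dy":0,"dz":0,"wx":0,"wy":0,"wz":0},{"claw":0.35,"dx":0,"dy":0,"dz":0,"wx":0,"wy":0,"wz":0},{"claw":0.35,"dx":0,"dy":0,"dz":0,"wx":0,"wy":0,"wz":0}]'
python3 -m inch '[{"claw":0.35,"dx":0,"dy":0,"dz":1,"wx":0,"wy":0,"wz":0},{"claw":0.35,"dx":0,"dy":0,"dz":4,"wx":0,"wy":0,"wz":0},{"claw":0.35,"dx":0,"dy":0,"dz":5,"wx":0,"wy":0,"wz":0},{"claw":0.35,"dx":-2,"dy":-1,"dz":4,"wx":0,"wy":0,"wz":0},{"claw":0.35,"dx":-3,"dy":-1,"dz":3,"wx":0,"wy":0,"wz":0}]'
python3 -m inch '[{"claw":0,"dx":0,"dy":0,"dz":2,"wx":0,"wy":0,"wz":0},{"claw":0,"dx":0,"dy":0,"dz":0,"wx":0,"wy":0,"wz":0},{"claw":0,"dx":0,"dy":0,"dz":0,"wx":0,"wy":0,"wz":0},{"claw":0,"dx":0,"dy":0,"dz":0,"wx":0,"wy":0,"wz":0},{"claw":0,"dx":0,"dy":0,"dz":0,"wx":0,"wy":0,"wz":0}]' 40
python3 - <<'E'
from h import *
im=[]
for n in("wrist","side","scene"):
    c,i=snap(n,n+"4"); im.append(i)
    if n=="wrist": np.savez("w4.npz",K=c[0],d=c[1],E=c[2])
print(robot.observe()["eef_pos"])
t=lambda im,x,y,w,h,W=400,H=300:cv2.resize(im[y:y+h,x:x+w],(W,H),interpolation=cv2.INTER_CUBIC)
o=np.vstack([np.hstack([t(im[0],100,70,400,300),t(im[0],270,120,160,120)]),np.hstack([t(im[1],200,190,100,75),t(im[2],350,240,140,105)])])
cv2.imwrite("pics/c4.png",o[:,:,::-1])
E
```

```text
time: 10.4
eef_pos: [474.9, 266.7, 87.2]
orientation: [-0.0, -0.011, 1.0, 0.0]
contact_force: [0.6, 0.2, -0.1]
gripper_width: 0.352
grasp_force: 0.0
time: 11.02
eef_pos: [425.0, 246.5, 259.8]
orientation: [0.001, -0.01, 1.0, 0.001]
contact_force: [0.0, -0.6, -0.1]
gripper_width: 0.347
grasp_force: 0.0
time: 11.65
eef_pos: [424.8, 246.6, 276.5]
orientation: [-0.001, -0.011, 1.0, -0.0]
contact_force: [0.1, -0.0, 0.8]
gripper_width: -0.002
grasp_force: 0.0
[424.87645671 246.65847147 276.9255976 ]
```

View pics/c4.png

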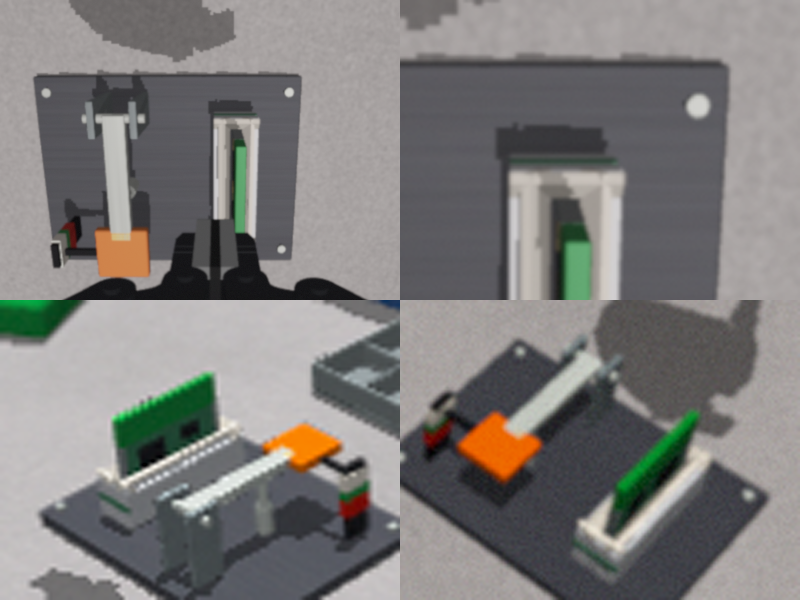

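```bash
python3 - <<'E'
from h import *
np.set_printoptions(precision=1,suppress=True)
th=.022;o=np.array([474.7,267.7])
P=lambda x,z:[o[0]+x*np.cos(th),o[1]+x*np.sin(th),z]
for n,k,off,vals in(("side",4,(200,190),None),("scene",400/140,(350,240),None)):
    c=cal(n)
    for z in(102,110): print(n,z,((proj(c,[P(-50,z),P(50,z)])-off)*k+[0 if n=="side" else 400,300]))
E
python3 -m inch '[{"claw":0,"dx":3,"dy":-2,"dz":-1,"wx":0,"wy":0,"wz":0},{"claw":0,"dx":3,"dy":-2,"dz":-2,"wx":0,"wy":0,"wz":0},{"claw":0,"dx":3,"dy":-2,"dz":-3,"wx":0,"wy":0,"wz":0},{"claw":0,"dx":1.8,"dy":-1.7,"dz":-4.5,"wx":0,"wy":0,"wz":0},{"claw":0,"dx":0,"dy":0,"dz":-4.5,"wx":0,"wy":0,"wz":0}]'
python3 -m inch '[{"claw":0,"dx":0,"dy":0,"dz":-1.6,"wx":0,"wy":0,"wz":0},{"claw":0,"dx":0,"dy":0,"dz":-0.5,"wx":0,"wy":0,"wz":0},{"claw":0,"dx":0,"dy":0,"dz":-0.2,"wx":0,"wy":0,"wz":0},{"claw":0,"dx":0,"dy":0,"dz":0,"wx":0,"wy":0,"wz":0},{"claw":0,"dx":0,"dy":0,"dz":0,"wx":0,"wy":0,"wz":0}]'
```

```text
side 102 [[111.4 418.4]
 [207.9 371.2]]
side 110 [[110.2 409.7]
 [207.  362.7]]
scene 102 [[700.5 409.5]
 [624.2 487.1]]
scene 110 [[702.6 402.5]
 [626.  480.2]]
time: 12.42
eef_pos: [534.3, 168.3, 125.8]
orientation: [0.001, -0.01, 1.0, -0.0]
contact_force: [0.1, 0.5, 0.5]
gripper_width: 0.001
grasp_force: 0.0
time: 13.05
eef_pos: [533.4, 169.9, 105.4]
orientation: [0.001, -0.011, 1.0, 0.0]
contact_force: [-0.1, -0.1, 0.1]
gripper_width: -0.001
grasp_force: 0.0
```

```bash
python3 -m inch '[{"claw":0,"dx":0,"dy":0,"dz":-0.6,"wx":0,"wy":0,"wz":0},{"claw":0,"dx":0,"dy":0,"dz":-0.4,"wx":0,"wy":0,"wz":0},{"claw":0,"dx":0,"dy":0,"dz":-0.3,"wx":0,"wy":0,"wz":0},{"claw":0,"dx":0,"dy":0,"dz":0,"wx":0,"wy":0,"wz":0},{"claw":0,"dx":0,"dy":0,"dz":0,"wx":0,"wy":0,"wz":0}]'
python3 -m inch '[{"claw":0,"dx":0,"dy":0,"dz":-0.2,"wx":0,"wy":0,"wz":0},{"claw":0,"dx":0,"dy":0,"dz":-0.2,"wx":0,"wy":0,"wz":0},{"claw":0,"dx":0,"dy":0,"dz":-0.1,"wx":0,"wy":0,"wz":0},{"claw":0,"dx":0,"dy":0,"dz":0,"wx":0,"wy":0,"wz":0},{"claw":0,"dx":0,"dy":0,"dz":0,"wx":0,"wy":0,"wz":0}]'
```

```text
time: 13.68
eef_pos: [533.0, 169.7, 91.4]
orientation: [0.0, -0.011, 1.0, 0.0]
contact_force: [0.9, 1.2, -0.2]
gripper_width: 0.005
grasp_force: 0.0
time: 14.3
eef_pos: [533.2, 169.7, 86.9]
orientation: [0.001, -0.011, 1.0, 0.0]
contact_force: [-1.4, 0.4, 5.6]
gripper_width: -0.0
grasp_force: 2.8
```

```bash
python3 -m inch '[{"claw":0,"dx":0,"dy":0,"dz":-0.25,"wx":0,"wy":0,"wz":0},{"claw":0,"dx":0,"dy":0,"dz":-0.25,"wx":0,"wy":0,"wz":0},{"claw":0,"dx":0,"dy":0,"dz":-0.2,"wx":0,"wy":0,"wz":0},{"claw":0,"dx":0,"dy":0,"dz":-0.2,"wx":0,"wy":0,"wz":0},{"claw":0,"dx":0,"dy":0,"dz":0,"wx":0,"wy":0,"wz":0}]'
python3 -m inch '[{"claw":0,"dx":0,"dy":0,"dz":-0.05,"wx":0,"wy":0,"wz":0},{"claw":0,"dx":0,"dy":0,"dz":0,"wx":0,"wy":0,"wz":0},{"claw":0,"dx":0,"dy":0,"dz":0,"wx":0,"wy":0,"wz":0},{"claw":0,"dx":0,"dy":0,"dz":0,"wx":0,"wy":0,"wz":0},{"claw":0,"dx":0,"dy":0,"dz":0,"wx":0,"wy":0,"wz":0}]'
python3 - <<'E'
from h import *
im=[snap(n,n+"5")[1] for n in("side","scene","wrist")]
F=[]
for _ in range(4): robot.grab_frame("wrist"); s=robot.observe(); F.append([*s["contact_force"],s["eef_pos"][2]])
print(np.round(F,1))
t=lambda im,x,y,w,h,W=400,H=300:cv2.resize(im[y:y+h,x:x+w],(W,H),interpolation=cv2.INTER_CUBIC)
o=np.vstack([np.hstack([t(im[0],200,180,110,82),t(im[0],270,210,32,24)]),np.hstack([t(im[1],340,250,140,105),t(im[1],350,265,40,30)])])
cv2.imwrite("pics/c5.png",o[:,:,::-1])
E
```

```text
time: 14.92
eef_pos: [533.2, 169.7, 78.3]
orientation: [0.001, -0.011, 1.0, 0.0]
contact_force: [-2.5, 0.3, 9.3]
gripper_width: -0.001
grasp_force: 4.8
time: 15.55
eef_pos: [533.2, 169.7, 78.0]
orientation: [0.001, -0.011, 1.0, 0.0]
contact_force: [-3.5, -0.8, 9.9]
gripper_width: -0.002
grasp_force: 4.8
[[-3.2 -1.7  9.1 78. ]
 [-3.  -1.  10.3 78. ]
 [-3.3 -0.1  9.4 78. ]
 [-2.8 -0.8  9.9 78. ]]
```

View pics/c5.png

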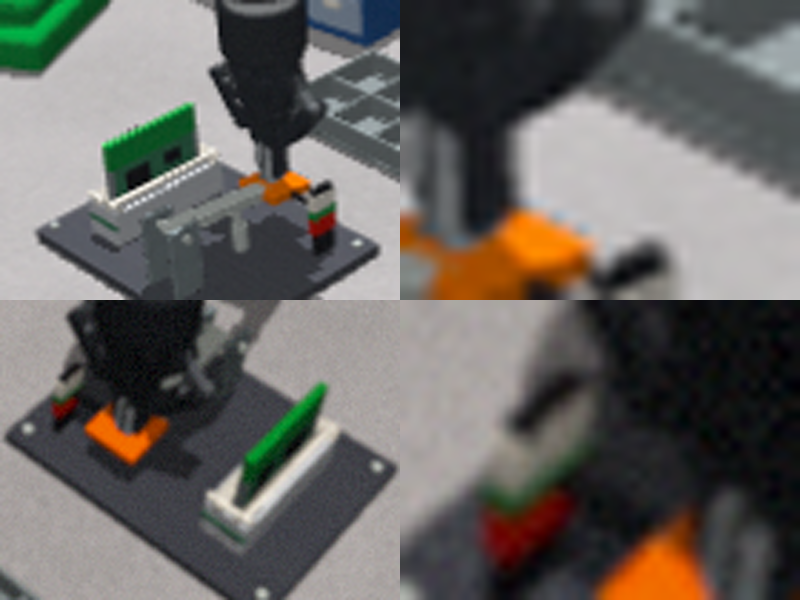

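Run:
```python
from h import *
np.set_printoptions(precision=1,suppress=True)
th=.022;o=np.array([474.7,267.7])-np.array([-np.sin(th),np.cos(th)])*55
def J(x,y,z): return [o[0]+x*np.cos(th)-y*np.sin(th),o[1]+x*np.sin(th)+y*np.cos(th),z]
print("origin",o)
for n,k,off,T in(("scene",10,(350,265),(400,300)),("side",12.5,(270,210),(400,0))):
    c=cal(n)
    for a in(0,.04,.08,.12,.16,.24):
        z=lambda r,h:68+h*np.cos(a)-r*np.sin(a); x=lambda r,h:-65+r*np.cos(a)+h*np.sin(a)
        p=np.array([J(x(120,10),-103,z(120,10)),J(x(120,10),-75,z(120,10)),J(x(143,5),-22,z(143,5)),J(x(143,5),-68,z(143,5)),J(x(97,5),-68,z(97,5))])
        print(n,a,((proj(c,p)-off)*k+T).round().astype(int).tolist())
s0=cv2.imread("pics/scene0.png")[265:295,350:390];s5=cv2.imread("pics/scene5.png")[265:295,350:390]
w0=cv2.imread("pics/side0.png")[230:266,270:310];w5=cv2.imread("pics/side5.png")[230:266,270:310]
t=lambda i:cv2.resize(i,(400,300),interpolation=cv2.INTER_CUBIC)
cv2.imwrite("pics/c6.png",np.vstack([np.hstack([t(s0),t(s5)]),np.hstack([t(w0),t(w5)])]))
```

```text
origin [475.9 212.7]
scene 0 [[561, 393], [660, 459], [785, 666], [617, 550], [747, 433]]
scene 0.04 [[558, 408], [657, 474], [782, 683], [614, 567], [745, 444]]
scene 0.08 [[556, 422], [655, 489], [780, 699], [613, 583], [743, 456]]
scene 0.12 [[555, 436], [653, 502], [778, 714], [612, 599], [742, 466]]
scene 0.16 [[554, 449], [652, 515], [777, 728], [611, 613], [741, 477]]
scene 0.24 [[554, 474], [651, 540], [777, 755], [612, 640], [741, 496]]
side 0 [[616, 255], [537, 215], [460, 126], [584, 187], [453, 259]]
side 0.04 [[617, 270], [539, 231], [462, 144], [585, 206], [454, 272]]
side 0.08 [[619, 287], [540, 247], [463, 163], [586, 225], [455, 285]]
side 0.12 [[619, 303], [541, 263], [463, 182], [586, 244], [455, 298]]
side 0.16 [[619, 320], [541, 280], [463, 202], [586, 264], [455, 312]]
side 0.24 [[618, 353], [540, 313], [460, 241], [582, 304], [454, 339]]
```

View pics/c6.png

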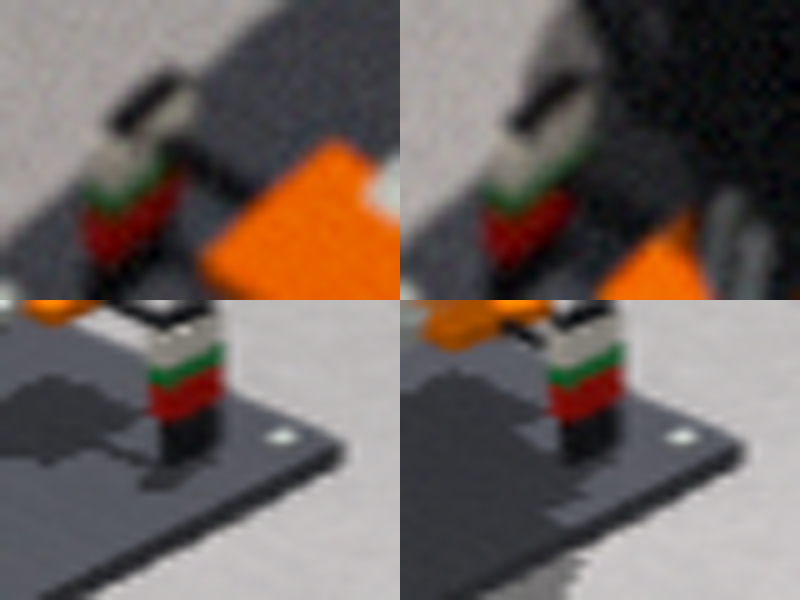

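The scene shows the pad's left corner dropped about 5 px from rest, which is 0.11–0.12 rad. Force (9.7 N) and travel (12 mm) both give about 0.105. The card is upright in the slot. I'll go 0.5 mm deeper to centre it, then hand in.

```bash
python3 -m inch '[{"claw":0,"dx":0,"dy":0,"dz":-0.05,"wx":0,"wy":0,"wz":0},{"claw":0,"dx":0,"dy":0,"dz":0,"wx":0,"wy":0,"wz":0},{"claw":0,"dx":0,"dy":0,"dz":0,"wx":0,"wy":0,"wz":0},{"claw":0,"dx":0,"dy":0,"dz":0,"wx":0,"wy":0,"wz":0},{"claw":0,"dx":0,"dy":0,"dz":0,"wx":0,"wy":0,"wz":0}]'
python3 -c "
from bench import robot
print(robot.sign_off())"
```

```text
time: 16.52
eef_pos: [533.1, 169.7, 77.5]
orientation: [0.001, -0.011, 1.0, 0.0]
contact_force: [-2.2, -0.8, 10.6]
gripper_width: 0.0
grasp_force: 4.9
the job is handed in; nothing more can be done
None
```

The job is handed in at 16.5 s, with no verdict returned: the green card was lowered to the slot floor and released, and the closed fingers hold the lever at about 0.11 rad (10.6 N), inside the green band going by force, travel and pad position, since I could not see the pointer clearly against the post.

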